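# Pull a blown fuse with sprung tongs

### The arm

A 6-joint arm with a two-finger parallel gripper is mounted at the origin on the work surface. World frame = base frame: x ahead of the robot, y to its left, z up, the work surface at z = 0. Lengths are in mm, angles in rad, forces in N, time in s.
With the tool pointing down it reaches from about 400 to 925 mm from the base axis. Payload 12.5 kg.
Tool frame: the origin (TCP) lies at the centre of the arm's flange, where the gripper is bolted on; the fingertips stand 190 mm ahead of it and the grasp point (between the pads) lies 171 mm ahead of it; z points along the fingers, y is the line along which they close (so a half turn about z gives the same grasp; the last joint's range is limited). The gripper opens to 95 mm and grips with 3 to 60 N. Pads are 20 mm wide; open, the fingers measure 119 mm over their backs; the gripper's body (75 mm by 180 mm) begins 59 mm behind the grasp point.
Start: joints at [1.001, 0.491, 1.559, -0, 1.092, -0.106], TCP at [279.571, 558.986, 404.761] pointing down, gripper open.
Joint ranges: [-3.1, 3.1], [-0.84, 2.19], [0.05, 2.79], [-1.13, 4.28], [0.06, 2.93], [-2.69, 2.69]. Speed limits (rad/s): [2.22, 2.22, 2.79, 3.14, 3.14, 3.14].

### API

Orientations are given as [roll, pitch, yaw] about the fixed x, y, z axes, in that order (R = Rz(yaw) Ry(pitch) Rx(roll)).
In Python, from cell import env, read_camera, search_frame, cut_out gives the robot as it stands. The module is installed in compiled form; this text tells all that it offers.
- The arm moves only by the tool move_arm, never from a script. Its argument "commands" is a list of rows, each a list of 3 entries, a list of its own where there are three numbers: the shift along the world's x, y, z normalised to -1 to 1, where 1 is 0.03 m, then the turn about the world's z normalised to -1 to 1, where 1 is 0.08 rad, then the opening, from -1 (shut) to 1 (fully open), so that 0 is half open. A call has 1 to 20 rows; each row shifts and turns the commanded pose from where the row before left it; what a row does not reach is not made up. A row lasts 1/12 s, in which the tool goes at most 41.7 mm and 7.16 degrees, less where a joint would pass 70% of its speed; a pose out of reach is approached as far as the arm can. A call with a number of a shift or a turn outside -1 to 1 is refused whole. A call with a gripper value outside its range is refused whole. The fingers move at their own pace and stop on an object; the grip force is fixed at half the most. Time passes only in rows, so rows that do not move let the fingers close. It gives the time, the measured TCP pose, the force, the opening and the grip force at its end, in the units of the state.
- env.state(): the state, without advancing time (a new reading comes with each control period).
- read_camera(name): name is "side" or "top" or "wrist"; returns a dict with "image" (384x512x3 uint8, red, green, blue), "fx", "fy", "cx", "cy" (pixels), "rvec" (rotation vector, rad) and "tvec" (3), from world to camera coordinates, as OpenCV has them. Camera axes: x right, y down, z forward; pixel columns grow to the right and rows downward; lengths in mm; the calibration is good to about 2 mm. The wrist camera is an equidistant fisheye: a pixel r from the principal point sees the ray r / f radians off the axis. A picture is of the moment at which its call begins. There is no depth.
- env.job_done(): hands the job in; it is judged then, once.
Trained networks look in a picture, given as the dict that the camera call returned (one of the last four; its "shot" number tells which), for a name from the list of things; names that differ only in an ending like _2 or _b are one class to them, and where a whole thing is asked for, a point or a joint stands for the part that bears it (a point fixed in the world has none). Each returns a list of dicts, best first, with "confidence" (0 to 1); they miss things now and then, are a little off and sometimes report something else, mostly with a low value. They report only what shows in the picture. A call takes as long as a camera call.
- search_frame(thing, picture): "at" ([column, row] in pixels, amid what is visible of it).
- cut_out(thing, picture): "region" (384x512 bool, what is visible of it) and "at" ([column, row] in pixels, amid what is visible of it).
The state is a dict: "t": time; "joints": joint angles; "qvel": joint speeds; "tau": joint torques, N m; "eef_pos": TCP position; "tcp_rot": TCP orientation; "ft_force": force on the tool from outside, world axes, zero at the start; "moment": the same for the moment, N m; "opening": opening from 0.0 (shut) to 1.0 (fully open); "grip_force": force on a finger pad.
Only numpy, scipy, OpenCV 4.12 (cv2) and the standard library are available. Lean on these libraries where they do the work, as an engineer would, in place of code of your own. Each camera call takes 0.05 s, during which the arm holds its last target. There are 200 camera calls.

### The job

Use the sprung tongs to pull the blown fuse out of the deep, narrow fuse well in the sloping console, lower it into the scrap tray while it is still in the tongs and let it go there, then put the tongs back upright in their stand, fully down. Touch the fuse only with the tongs and leave the other things on the bench where they are.

Things in the scene. Friction and masses are not known exactly. Their poses are not given: they have to be found in the camera images.
- console: Fixed bench power unit, 120 (x) x 200 (y) x 113 mm high: grey sloping panel, pale-blue cheeks, black foot. Origin: centre of underside. The panel (slope length 80, width 190 mm) faces its -x side and up, 30 degrees off level; front edge 73, rear edge 113 mm high. Knob, capped holder, switch and terminals on its +y half stand at most 12 mm proud, 52 mm or more from the well's centre.
- well: Fuse well: straight rectangular pocket, square to the sloping panel, thin bright frame; at (-25, -40, 90) mm in the console's frame. Origin: centre of its mouth, in the panel surface. z: out of the pocket along its axis (up, leaning 30 degrees towards the console's -x); y: its long side, level; x: up the slope. Clear inside 14 mm in x, 32 mm in y, 75 mm deep.
- well_floor (a point): Centre of the well's floor, 75 mm down its axis from the mouth. Two ribs 15 mm high on the floor leave a gap of 11.5 mm in the well's y about the centre, in which the fuse's foot stands.
- fuse: Blown cartridge fuse (loose): white ceramic cylinder with steel end caps, 10 mm diameter, 38 mm long, 11 to 17 g. Origin: centre of its lower end, z along its axis. It always starts standing on the well's floor, axis along the well's, centred in y, leaning on the downhill wall (2 mm off the well's axis, towards the well's -x); its top is 37 mm below the mouth.
- fuse_mid (a point): Centre of the fuse, 19 mm from either end.
- tongs: Sprung parallel-jaw tongs (loose), steel with a dark bridge at the top, 140 mm long, 230 g. Origin: midway between the tips, at their lower end; z: up along the tongs; y: the line along which the jaws close. The same turned half round. Start: tips down in the stand, origin 5 mm above the bench over the stand's centre, axes as the stand's. Bridge 24 mm (y), z = 130 to 138 mm.
- tongs_grip (a point): Where to squeeze: on the tongs' axis, 113 mm above the tips. The flat upper arms are here 14 mm wide (x), run from z = 60 to 140 mm and are 42 mm apart outside when open, 34 mm when shut on the fuse, 30 mm when fully shut. Squeezed to 38 or 39 mm they can be carried with the fingers open; released past 42 mm the tongs drop.
- tongs_shoulder (a point): On the tongs' axis, 60 mm above the tips, level with the undersides of the shoulders (42 mm over all in y, 14 mm in x). Below it are only the two slender fingers, each 8 mm (x) by 3 mm (y): open, they leave 18 mm between them and measure 24 mm outside.
- jaw_a (a joint): Travel of the jaw on the tongs' +y side, parallel, along y: 0 m open, grows inwards to 0.006 m; about 0.004 m on the fuse. A spring pushes it open with 5 N at 0, rising to 8 N at 0.006 m.
- jaw_b (a joint): The same for the jaw on the tongs' -y side.
- stand: Fixed aluminium block, 60 (x) x 80 (y) x 65 mm high, with a slot 13 mm (x) by 30 mm (y) in its centre, from the top down to 3 mm above the bench (a 30 mm wide groove 3 mm deep crosses the top there along x). Origin: centre of the underside, z up. The tongs' fingers go down the slot, jaws in line along y, till the shoulders rest on the block's top (tips 5 mm above the bench).
- tray: Fixed open steel scrap tray, 110 (x) x 150 (y) x 30 mm high, walls and floor 3 mm. Origin: centre of the underside.
- reel: Bystander: reel of solder standing on its flange, 50 mm diameter, 38 mm high, origin at its underside.
- driver: Bystander: screwdriver lying on the bench, beyond the console.
- mug: Bystander: blue mug, 80 mm diameter, 90 mm high, origin at its underside.
- carton: Bystander: cardboard carton 60 x 90 x 40 mm, origin at its underside.

How it is judged (in metres and radians):
On the way, in this order (a step that is already met when the one before it is completed fails the run):
1. the fuse is drawn right out of the well, held in the tongs (z of fuse_mid in the frame of well above 0.022 m and contact force between tongs and fuse above 0.5 N), for 0.1 s.
2. the fuse is lowered into the tray, its middle within 45 mm of the tray's underside, while still held in the tongs (z of fuse_mid in the frame of tray below 0.045 m and x of fuse_mid in the frame of tray between -0.055 and 0.055 m and y of fuse_mid in the frame of tray between -0.075 and 0.075 m and contact force between tongs and fuse above 0.5 N), for 0.05 s.
At the end, for the whole second after the job is handed in: The fuse is at rest in the tray (its middle inside the tray's outline and less than 30 mm above the tray's underside); the tongs stand at rest in their stand, upright within 0.1 rad, tips within 8 mm of the slot's centre and less than 10 mm above the bench (x of fuse_mid in the frame of tray between -0.055 and 0.055 m and y of fuse_mid in the frame of tray between -0.075 and 0.075 m and z of fuse_mid in the frame of tray below 0.03 m and linear speed of tongs below 0.03 m/s and angular speed of tongs below 0.5 rad/s and linear speed of fuse below 0.05 m/s and horizontal distance between tongs and stand below 0.008 m and angle between tongs's own z axis and vertical below 0.1 rad and height (world z) of tongs below 0.01 m); the robot touches nothing.
It fails at once if the gripper's fingers touch the fuse (contact force between the fingers and fuse above 0.5 N).
It fails at once if the reel is moved by more than 15 mm (distance of reel from where it was at the start of the episode above 0.015 m).
It fails at once if the driver is moved by more than 15 mm (distance of driver from where it was at the start of the episode above 0.015 m).
It fails at once if the mug is moved by more than 15 mm (distance of mug from where it was at the start of the episode above 0.015 m).
It fails at once if the carton is moved by more than 15 mm (distance of carton from where it was at the start of the episode above 0.015 m).
It also fails if it takes over 64 s, if anything falls off the work surface, if the arm or the gripper's body presses on something with over 40 N, if the wrist force passes 120 N, or if a joint passes its speed limit or range.

## Working session

There is one attempt and no reset: what is moved stays moved. The work goes in short steps, Python scripts to look and compute and a tool call to move; the robot and the scene stay as the last step left them, time stands still between calls to the robot, and variables do not carry over. Pictures are saved under pics/ and viewed, at most 10 in all, crops included, and the job is handed in when it is done.

Besides the shell and the picture viewer there is one more tool, called by a JSON object that holds its "method" and its "body", one argument or row to a line. move_arm: Moves the arm, as the interface text tells. Its arguments: {"type":"object","properties":{"commands":{"type":"array","items":{"type":"array"}}},"required":["commands"]}

```bash
mkdir -p pics
cat > h.py <<'E'
import numpy as np, cv2
from cell import env, read_camera, search_frame, cut_out
def proj(c,P):
    R=cv2.Rodrigues(np.array(c["rvec"],float))[0]; p=(R@np.atleast_2d(P).T).T+np.array(c["tvec"]).ravel()
    return np.c_[c["fx"]*p[:,0]/p[:,2]+c["cx"], c["fy"]*p[:,1]/p[:,2]+c["cy"]]
def ray(c,uv):
    R=cv2.Rodrigues(np.array(c["rvec"],float))[0]; o=-R.T@np.array(c["tvec"]).ravel()
    d=np.array([(uv[0]-c["cx"])/c["fx"],(uv[1]-c["cy"])/c["fy"],1]); return o,R.T@d
def onz(c,uv,z):
    o,d=ray(c,uv); return o+d*(z-o[2])/d[2]
E
python3 - <<'E'
from h import *
print(env.state())
names="console well fuse tongs stand tray reel driver mug carton".split()
for n in("top","side"):
    c=read_camera(n); cv2.imwrite(f"pics/{n}0.png",cv2.resize(c["image"][:,:,::-1],(768,576),interpolation=cv2.INTER_CUBIC))
    R=cv2.Rodrigues(np.array(c["rvec"],float))[0]; print(n,c["fx"],c["cx"],c["cy"],"pos",(-R.T@np.array(c["tvec"]).ravel()).round(0))
    for k in names:
        r=cut_out(k,c)
        for q in r[:1]:
            m=q["region"].astype(np.uint8); rc=cv2.minAreaRect(cv2.findNonZero(m)) if m.any() else None
            print(k,round(q["confidence"],2),np.round(q["at"],1),rc and [np.round(x,1) for x in rc], "w",onz(c,q["at"],0).round(0)[:2])
E
```

```text
{'t': 0.0, 'joints': array([ 1.00137703e+00,  4.91595059e-01,  1.55947835e+00,  1.37882725e-05,
        1.09169089e+00, -1.05590389e-01]), 'qvel': array([ 1.61930406e-04,  1.10001153e-04,  3.71910410e-04,  7.64190426e-05,
       -3.54589178e-04, -1.14682321e-03]), 'tau': array([-9.69981229e-04, -6.12655377e+01, -2.58186257e+01,  6.91937422e-02,
        4.82142437e-02, -9.57019483e-05]), 'eef_pos': array([279.56495296, 558.9510339 , 404.12961199]), 'tcp_rot': array([-3.14042882e+00, -1.35645004e-04,  2.67775730e+00]), 'ft_force': array([ 0.26566986, -0.02432987,  1.1608808 ]), 'moment': array([0.00682872, 0.0081119 , 0.01356656]), 'grip_force': 0.0, 'opening': 0.9976421150383119}
top 433.28039531347156 250.26872664119605 186.0851128881744 pos [ 436.  -10. 1121.]
console 0.86 [260.8 186.8] [array([260.7, 186. ]), array([83.3, 48.6]), np.float64(6.1)] w [577. -46.]
fuse 0.66 [367.9 225. ] [array([368.1, 224.7]), array([26.4,  9.5]), np.float64(21.8)] w [ 478. -323.]
tongs 0.47 [373.3 222.7] [array([368.8, 225.1]), array([23.7,  9.2]), np.float64(18.4)] w [ 484. -337.]
stand 0.77 [357.6 
[... 795 characters left out ...]
4 233. ] [array([174.5, 233.3]), array([23.9, 20. ]), np.float64(78.7)] w [359. -10.]
stand 0.73 [219.9 325.9] [array([215.6, 321.7]), array([37.3, 50.9]), np.float64(20.6)] w [ 481. -285.]
tray 0.76 [225.8 160.7] [array([226. , 165.6]), array([39.4, 44. ]), np.float64(77.5)] w [501. 286.]
reel 0.65 [173.  233.9] [array([174.1, 233. ]), array([24.7, 18.9]), np.float64(77.5)] w [358. -13.]
driver 0.55 [335.9 257.4] [array([338.8, 245.2]), array([62.4, 10.7]), np.float64(84.8)] w [ 769. -122.]
mug 0.89 [292.2 145. ] [array([292.9, 147.6]), array([25.4, 37.4]), np.float64(3.6)] w [724. 353.]
carton 0.89 [313.2 334.5] [array([316.2, 333.3]), array([51.7, 34.6]), np.float64(60.9)] w [ 678. -319.]
```

View pics/top0.png

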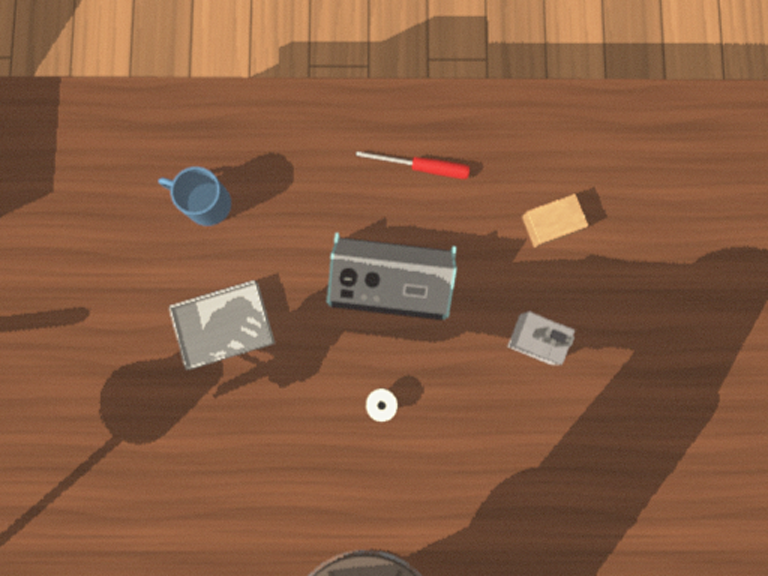

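View pics/side0.png

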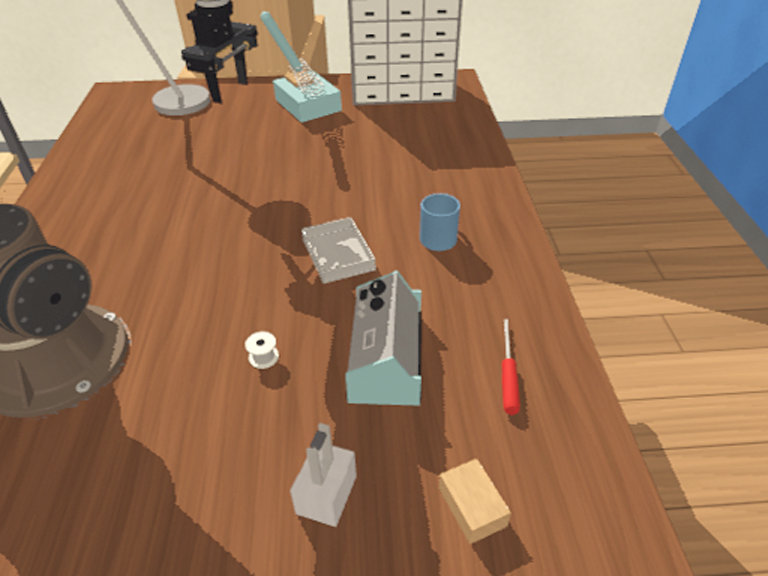

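```bash
cat > fit.py <<'E'
from h import *
from scipy.optimize import minimize
def box(a,b,z0,z1): return np.array([[x,y,z] for x in(-a/2,a/2) for y in(-b/2,b/2) for z in(z0,z1)],float)
# console: slope spans 69.3 in x from z=73 to 113; well (-25,-40,90) on the slope -> front at x=-54.4
CON=np.array([[x,y,z] for y in(-100,100) for x,z in((-60,0),(60,0),(-56,73),(14,113),(60,73))],float)
M={"console":[CON],"tray":[box(110,150,0,30)],"stand":[box(60,80,0,65),box(14,42,60,140)]}
def world(p,P):
    c,s=np.cos(p[2]),np.sin(p[2]); return P@np.array([[c,s,0],[-s,c,0],[0,0,1]])+[p[0],p[1],0]
def sil(c,parts,p,S=4):
    m=np.zeros((384*S,512*S),np.uint8)
    for P in parts: cv2.fillConvexPoly(m,cv2.convexHull(np.round((proj(c,world(p,P))+.5)*S).astype(np.int32)),1)
    return cv2.resize(m,(512,384),interpolation=cv2.INTER_AREA) if S==1 else cv2.resize(m.astype(np.float32),(512,384),interpolation=cv2.INTER_AREA)
def fit(cams,masks,parts,p0):
    def L(p): 
        return sum(1-np.minimum(s,m).sum()/np.maximum(s,m).sum() for c,m in zip(cams,masks) for s in[sil(c,parts,p)])
    r=minimize(L,p0,method="Nelder-Mead",options=dict(initial_simplex=np.array(p0)+np.array([[0,0,0],[15,0,0],[0,15,0],[0,0,.15]]),xatol=.05,fatol=1e-4))
    return r.x,r.fun
E
python3 - <<'E'
from fit import *
cs=[read_camera(n) for n in("top","side")]
for k,p0 in dict(console=(590,-44,-.1),tray=(480,230,.25),stand=(472,-290,-.25)).items():
    ms=[cut_out(k,c)[0]["region"].astype(np.float32) for c in cs]
    if k=="stand":
        for c,m in zip(cs,ms):
            for q in cut_out("tongs",c)[:1]: print(q["confidence"],q["at"]); m[q["region"]]=1
    for i in(slice(0,1),slice(1,2),slice(0,2)):
        p,f=fit(cs[i],ms[i],M[k],p0); print(k,p.round(3),round(f,3))
    if k=="console":
        w=world(p,np.array([[-25,-40,90.]])); print("well",w.round(1),[proj(c,w).round(1) for c in cs])
E
```

```text
console [ 5.74508e+02 -4.29810e+01 -1.23000e-01] 0.08
console [ 5.77942e+02 -4.25920e+01 -1.17000e-01] 0.052
console [ 5.77144e+02 -4.37580e+01 -1.18000e-01] 0.134
well [[547.6 -80.5  90. ]] [array([[276.5, 194.4]]), array([[245.2, 225.8]])]
tray [4.98511e+02 2.42502e+02 2.99000e-01] 0.024
tray [4.98313e+02 2.42255e+02 2.64000e-01] 0.065
tray [4.98679e+02 2.41950e+02 2.93000e-01] 0.097Traceback (most recent call last):
  File "<stdin>", line 4, in <module>
IndexError: list index out of range
```

{"method": "move_arm", "body": {
  "commands": [
    [[0.65, -0.9, 0], 0.13, 1],
    [[0.65, -0.9, 0], 0.13, 1],
    [[0.65, -0.9, 0], 0.13, 1],
    [[0.65, -0.9, 0], 0.13, 1],
    [[0.65, -0.9, 0], 0.13, 1],
    [[0.65, -0.9, 0], 0.13, 1],
    [[0.65, -0.9, 0], 0.13, 1],
    [[0.65, -0.9, 0], 0.13, 1],
    [[0.65, -0.9, 0], 0.13, 1],
    [[0.5, -1, 0], 0.13, 1],
    [[0, -1, 0], 0.13, 1],
    [[0, -1, 0], 0.13, 1],
    [[0, -1, 0], 0.13, 1],
    [[0, -1, 0], 0.13, 1],
    [[0, -1, 0], 0.13, 1],
    [[0, -1, 0], 0.13, 1],
    [[0, -1, 0], 0.13, 1],
    [[0, -1, 0], 0.13, 1],
    [[0, -1, 0], 0.13, 1],
    [[0, -1, 0], 0.13, 1]
  ]
}}

```text
t: 3.17
eef_pos: [469.8, -15.4, 405.0]
tcp_rot: [3.141, 0.0, 2.886]
ft_force: [0.9, 0.5, -0.4]
opening: 1.001
grip_force: 0.0
```

{"method": "move_arm", "body": {
  "commands": [
    [[0, -1, 0], 0, 1],
    [[0, -1, 0], 0, 1],
    [[0, -1, 0], 0, 1],
    [[0, -1, 0], 0, 1],
    [[0, -1, 0], 0, 1],
    [[0, -1, 0], 0, 1],
    [[0, -1, 0], 0, 1],
    [[0, -0.5, 0], 0, 1],
    [[0, 0, 0], 0, 1],
    [[0, 0, 0], 0, 1]
  ]
}}

```text
t: 4.0
eef_pos: [469.9, -239.1, 404.5]
tcp_rot: [3.141, -0.001, 2.884]
ft_force: [-1.1, 0.6, -0.5]
opening: 0.998
grip_force: 0.0
```

Run:
```python
from h import *
s=env.state(); print(s["t"],s["eef_pos"],s["tcp_rot"])
c=read_camera("wrist"); cv2.imwrite("pics/w1.png",cv2.resize(c["image"][:,:,::-1],(768,576),interpolation=cv2.INTER_CUBIC))
print({k:v for k,v in c.items() if k!="image"})
for k in("stand","tongs"):
    for q in cut_out(k,c)[:1]: print(k,q["confidence"],q["at"])
```

```text
4.0 [ 469.92428759 -239.06325209  404.49447546] [ 3.14105555e+00 -6.35443059e-04  2.88440125e+00]
{'fx': 297.3186396354542, 'fy': 297.3186396354542, 'cx': 253.95921632539998, 'cy': 194.73949331028928, 'rvec': array([-2.29704866, -1.7723926 , -0.25808294]), 'tvec': array([ 112.25546627, -527.22655086,  245.36175416]), 'shot': 5}
stand 0.88 [213.2, 187.6]
tongs 0.58 [199.8, 216.5]
```

View pics/w1.png

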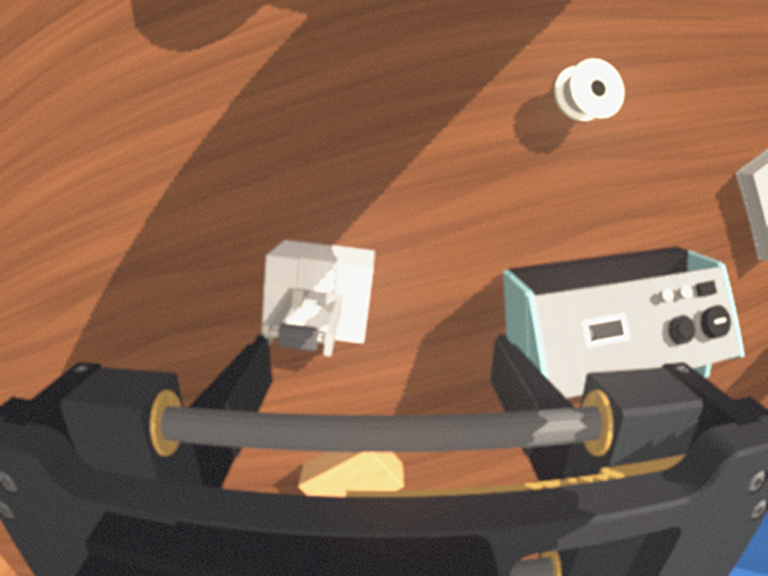

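```bash
cat >> h.py <<'E'
def projw(c,P):
    R=cv2.Rodrigues(np.array(c["rvec"],float))[0]; p=(R@np.atleast_2d(P).T).T+np.array(c["tvec"]).ravel()
    r=np.hypot(p[:,0],p[:,1]); k=np.arctan2(r,p[:,2])/r
    return np.c_[c["fx"]*p[:,0]*k+c["cx"], c["fy"]*p[:,1]*k+c["cy"]]
def rayw(c,uv):
    R=cv2.Rodrigues(np.array(c["rvec"],float))[0]; o=-R.T@np.array(c["tvec"]).ravel()
    a=(np.array(uv)-[c["cx"],c["cy"]])/c["fx"]; t=np.hypot(*a); d=np.r_[a*np.sin(t)/t,np.cos(t)]; return o,R.T@d
_p=proj
def proj(c,P): return projw(c,P) if abs(c["fx"]-297.3)<3 else _p(c,P)
E
python3 - <<'E'
import h; from fit import *
cs=[read_camera(n) for n in("top","wrist")]; ms=[]
R=cv2.Rodrigues(np.array(cs[1]["rvec"],float))[0]; print("cam",-R.T@np.array(cs[1]["tvec"]).ravel())
for c in cs:
    m=np.zeros((384,512),np.float32)
    for k in("stand","tongs","fuse"):
        for q in cut_out(k,c)[:1]:
            if k!="fuse" or c is cs[0]: m[q["region"]]=1; print(k,q["confidence"],q["at"],q["region"].sum())
    ms.append(m)
for i in(slice(0,1),slice(1,2),slice(0,2)):
    p,f=fit(cs[i],ms[i],M["stand"],(471,-283,-.26)); print(p.round(3),round(f,3))
v=cv2.resize(cs[1]["image"][:,:,::-1],None,fx=3,fy=3,interpolation=cv2.INTER_CUBIC)
for P,col in((M["stand"][0],(0,0,255)),(M["stand"][1],(0,255,0))):
    q=(projw(cs[1],world(p,P))+.5)*3
    for a in range(8):
        for b in range(a):
            if (abs(P[a]-P[b])>1e-6).sum()==1: cv2.line(v,tuple(np.int32(q[a])),tuple(np.int32(q[b])),col,1)
cp=p; wl=[]
cc,f=fit([cs[1]],[cut_out("console",cs[1])[0]["region"].astype(np.float32)],M["console"],(577,-43,-.12)); print("con",cc,f)
for px in((606,329),):
    o,d=rayw(cs[1],np.array(px)/1.5); print("well on z=90",o+d*(90-o[2])/d[2])
print("well by net",[(q["confidence"],q["at"]) for q in search_frame("well",cs[1])])
cv2.imwrite("pics/w2.png",v[400:800,440:1240])
E
```

```text
cam [ 392.82887819 -217.95115787  385.90445024]
stand 0.76 [213.2, 185.8] 3323
tongs 0.82 [199.0, 215.8] 1060
[ 4.71e+02 -2.83e+02 -2.60e-01] 1.0
[ 4.77366e+02 -2.93681e+02 -3.68000e-01] 0.071
[ 4.77366e+02 -2.93681e+02 -3.68000e-01] 1.071
con [ 5.79714451e+02 -4.25468082e+01 -1.17185853e-01] 0.22093892097473145
well on z=90 [551.39699469 -77.65222419  90.        ]
well by net [(0.55, [412.3, 225.8])]
```

View pics/w2.png

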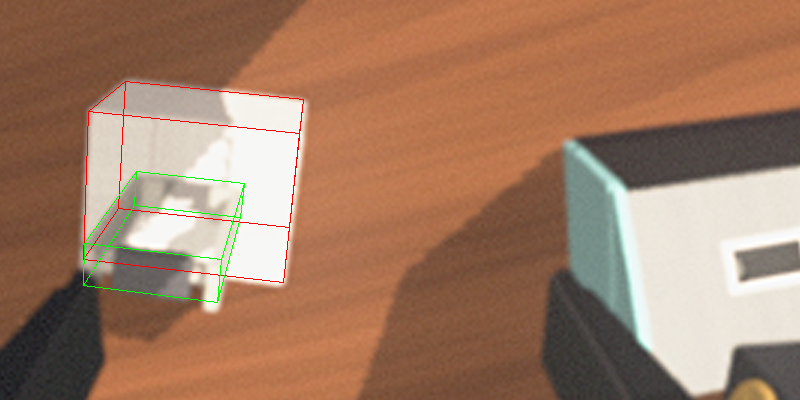

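{"method": "move_arm", "body": {
  "commands": [
    [[0.12, -0.9, 0], -0.7, 1],
    [[0.13, -0.92, 0], -0.68, 1],
    [[0, 0, -0.9], 0, 1],
    [[0, 0, -0.9], 0, 1],
    [[0, 0, -0.9], 0, 1],
    [[0, 0, -0.75], 0, 1],
    [[0, 0, -0.4], 0, 1],
    [[0, 0, 0], 0, 1],
    [[0, 0, 0], 0, -0.19],
    [[0, 0, 0], 0, -0.19],
    [[0, 0, 0], 0, -0.19],
    [[0, 0, 0], 0, -0.19],
    [[0, 0, 0], 0, -0.19],
    [[0, 0, 0], 0, -0.19]
  ]
}}

```text
t: 5.82
eef_pos: [477.6, -293.6, 289.8]
tcp_rot: [-3.141, 0.001, 2.775]
ft_force: [0.3, 0.2, -0.1]
opening: 0.636
grip_force: 0.0
```

Run:
```python
from h import *
s=env.state(); print(s["t"],s["eef_pos"],s["tcp_rot"],s["opening"],s["grip_force"],s["ft_force"])
c=read_camera("wrist"); cv2.imwrite("pics/w3.png",cv2.resize(c["image"][:,:,::-1],(768,576),interpolation=cv2.INTER_CUBIC))
```

```text
5.8167 [ 477.57173726 -293.57966282  289.77955442] [-3.14142725e+00  8.02278845e-04  2.77542187e+00] 0.6358098597986288 0.0 [ 0.32145316  0.2200316  -0.09348961]
```

View pics/w3.png

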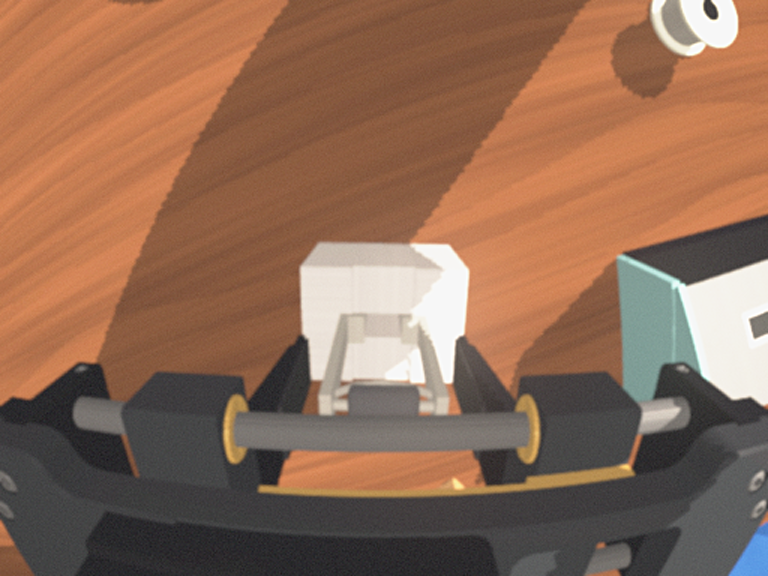

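{"method": "move_arm", "body": {
  "commands": [
    [[0, 0, 0], 0, -1],
    [[0, 0, 0], 0, -1],
    [[0, 0, 0], 0, -1],
    [[0, 0, 0], 0, -1],
    [[0, 0, 0], 0, -1],
    [[0, 0, 0], 0, -1],
    [[0, 0, 0], 0, -1],
    [[0, 0, 0], 0, -1]
  ]
}}

```text
t: 6.53
eef_pos: [477.6, -293.5, 289.1]
tcp_rot: [3.141, -0.0, 2.775]
ft_force: [-0.1, -0.6, -1.7]
opening: 0.291
grip_force: 30.0
```

{"method": "move_arm", "body": {
  "commands": [
    [[0, 0, 0.4], 0, -1],
    [[0, 0, 0.4], 0, -1],
    [[0, 0, 0.4], 0, -1],
    [[0, 0, 0.43], 0, -1],
    [[0, 0, 0], 0, -1],
    [[0, 0, 0], 0, -1]
  ]
}}

```text
t: 7.03
eef_pos: [477.5, -293.5, 338.3]
tcp_rot: [-3.141, 0.001, 2.775]
ft_force: [0.4, -0.3, -2.8]
opening: 0.29
grip_force: 30.0
```

{"method": "move_arm", "body": {
  "commands": [
    [[-0.32, 0.125, 0], 0, -1],
    [[-0.32, 0.125, -0.03], 0, -1],
    [[-0.28, 0.107, -0.06], 0, -1],
    [[-0.28, 0.107, -0.08], 0, -1],
    [[-0.265, 0.102, -0.11], 0, -1],
    [[-0.265, 0.102, -0.13], 0, -1],
    [[0, 0, 0], 0, -1],
    [[0, 0, 0], 0, -1]
  ]
}}

```text
t: 7.7
eef_pos: [425.2, -273.4, 325.4]
tcp_rot: [3.141, -0.002, 2.775]
ft_force: [-0.3, -0.5, -2.3]
opening: 0.29
grip_force: 30.0
```

Run:
```python
from h import *
s=env.state(); print(s["t"],s["eef_pos"],s["tcp_rot"],s["opening"],s["grip_force"],s["ft_force"])
c=read_camera("side"); im=c["image"][:,:,::-1][240:384,130:322]; cv2.imwrite("pics/s4.png",cv2.resize(im,None,fx=4,fy=4,interpolation=cv2.INTER_CUBIC))
```

```text
7.7 [ 425.21084422 -273.4397916   325.44523571] [ 3.14099190e+00 -1.68058576e-03  2.77511421e+00] 0.28966018193759807 29.98871237039566 [-0.25493916 -0.45877163 -2.30357129]
```

View pics/s4.png

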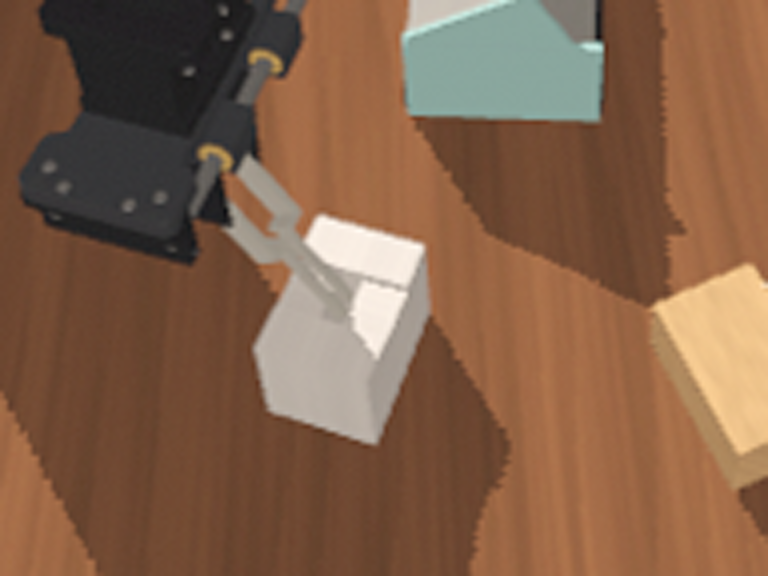

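{"method": "move_arm", "body": {
  "commands": [
    [[0, 0, 0.6], 0, -1],
    [[0, 0, 0.6], 0, -1],
    [[0, 0, 0.66], 0, -1],
    [[0.25, 0.9, 0], 0.45, -1],
    [[0.25, 0.9, 0], 0.45, -1],
    [[0.25, 0.9, 0], 0.45, -1],
    [[0.25, 0.9, 0], 0.45, -1],
    [[0.25, 0.9, 0], 0.45, -1],
    [[0.25, 0.9, 0], 0.45, -1],
    [[0.25, 0.9, 0], 0.42, -1],
    [[0.1, 0.44, 0], 0, -1],
    [[0, 0, 0], 0, -1],
    [[0, 0, 0], 0, -1],
    [[0, 0, 0], 0, -1]
  ]
}}

```text
t: 8.92
eef_pos: [481.2, -71.8, 381.5]
tcp_rot: [-3.142, -0.0, 3.025]
ft_force: [-0.1, -0.6, -1.1]
opening: 0.289
grip_force: 30.0
```

Run:
```python
from h import *
s=env.state(); print(s["t"],s["eef_pos"],s["tcp_rot"],s["opening"],s["grip_force"],s["ft_force"])
c=read_camera("wrist"); print(c["rvec"],c["tvec"],c["cx"],c["cy"],"well",search_frame("well",c)[:2])
x0,y0=160,150
v=cv2.resize(c["image"][:,:,::-1][y0:y0+150,x0:x0+200],None,fx=4,fy=4,interpolation=cv2.INTER_CUBIC)
zw=np.array([-.4966,.0585,.866]); g=s["eef_pos"]-[0,0,171]; tip=g-113.8*zw; print("tip",tip)
for P,col in((tip,(0,255,0)),(np.array([549.5,-79.3,90]),(0,0,255)),(g,(255,0,0))):
    q=(projw(c,P)[0]-[x0,y0])*4; print(q); cv2.circle(v,tuple(np.int32(q)),3,col,-1)
cv2.imwrite("pics/w5.png",v); np.save("w5.npy",np.r_[c["rvec"],c["tvec"],c["cx"],c["cy"],c["fx"]])
```

```text
8.9167 [481.1960366  -71.83792797 381.52892029] [-3.14157593e+00 -4.73186325e-04  3.02497895e+00] 0.28922776081944157 29.98864710330963 [-0.11109073 -0.55336575 -1.12344801]
[-2.1746389  -1.93645858 -0.28113447] [  16.29105467 -492.8970734   231.59352351] 253.95921632539998 194.73949331028928 well []
tip [537.7091166  -78.49522797 111.97812029]
[377.48286625 429.29760379]
[379.59199133 428.64582173]
[378.58937337 410.45098813]
```

View pics/w5.png

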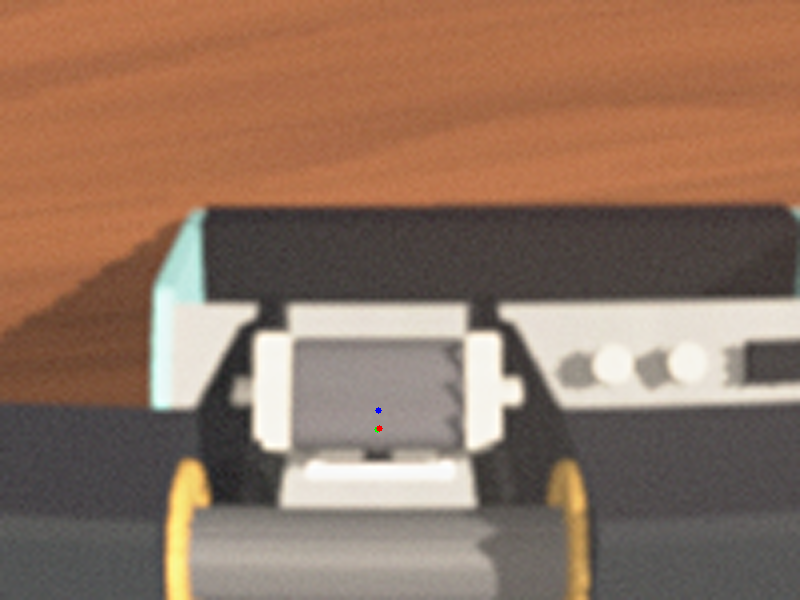

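Run:
```python
from h import *
s=env.state(); c=read_camera("side"); w=read_camera("wrist")
mo=np.array([549.5,-79.3,90]); zw=np.array([-.4966,.0585,.866]); xw=np.array([.860,-.101,.5]); yw=np.array([.1169,.9931,0])
F=np.array([mo+a*xw+b*yw for a,b in((-7,-16),(7,-16),(7,16),(-7,16))])
g=s["eef_pos"]-[0,0,171]; A=np.array([g-113.8*zw,g])
out=[]
for cam,(x0,y0,W,H),k in((c,(200,180,100,75),8),(w,(200,230,100,60),5)):
    v=cv2.resize(cam["image"][:,:,::-1][y0:y0+H,x0:x0+W],None,fx=k,fy=k,interpolation=cv2.INTER_CUBIC)
    f=lambda P:np.int32((proj(cam,P)-[x0,y0]+.5)*k)
    if k==8:
        cv2.polylines(v,[f(F)],True,(0,0,255),1); cv2.polylines(v,[f(A)],False,(0,255,0),1); print(f(F).tolist(),f(A).tolist())
    else: v0=v; cv2.polylines(v,[f(F)],True,(0,0,255),1); print("w",f(F).tolist())
    out.append(v)
cv2.imwrite("pics/s6.png",out[0])
cv2.imwrite("pics/w6.png",out[1])
```

```text
[[347, 414], [387, 399], [394, 320], [355, 334]] [[328, 317], [107, 64]]
w [[202, 104], [201, 171], [356, 171], [356, 104]]
```

View pics/s6.png

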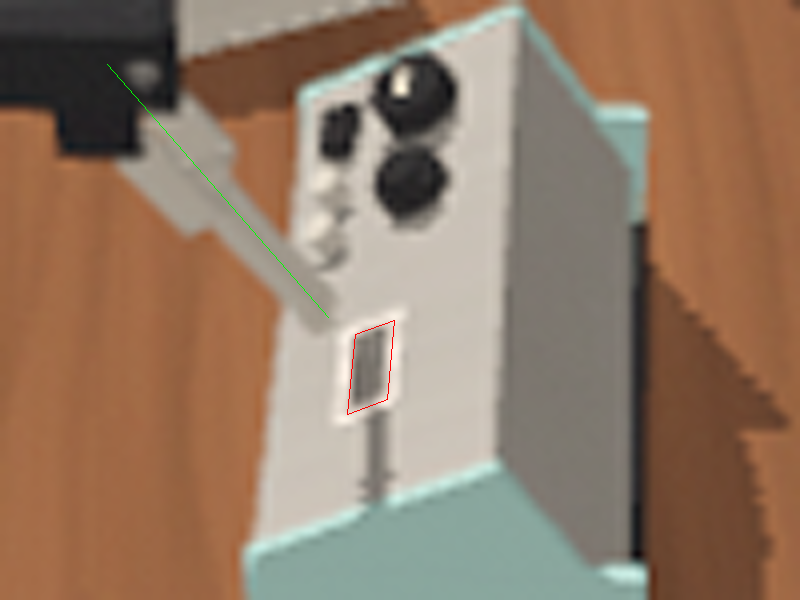

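{"method": "move_arm", "body": {
  "commands": [
    [[0.166, -0.02, -0.289], 0, -1],
    [[0.166, -0.02, -0.289], 0, -1],
    [[0.083, -0.01, -0.144], 0, -1],
    [[0.083, -0.01, -0.144], 0, -1],
    [[0.083, -0.01, -0.144], 0, -1],
    [[0, 0, 0], 0, -1]
  ]
}}

```text
t: 9.62
eef_pos: [499.0, -73.5, 350.3]
tcp_rot: [3.141, -0.001, 3.025]
ft_force: [-1.2, -0.3, -2.8]
opening: 0.294
grip_force: 30.0
```

{"method": "move_arm", "body": {
  "commands": [
    [[0.083, -0.01, -0.144], 0, -1],
    [[0.083, -0.01, -0.144], 0, -1],
    [[0.083, -0.01, -0.144], 0, -1],
    [[0, 0, 0], 0, -1],
    [[0, 0, 0], 0, -1]
  ]
}}

```text
t: 10.03
eef_pos: [506.1, -74.4, 338.1]
tcp_rot: [3.141, -0.0, 3.025]
ft_force: [0.0, -0.3, -1.4]
opening: 0.287
grip_force: 30.0
```

{"method": "move_arm", "body": {
  "commands": [
    [[0, 0, 0], 0, -0.26],
    [[0, 0, 0], 0, -0.26],
    [[0, 0, 0], 0, -0.26],
    [[0, 0, 0], 0, -0.26],
    [[0, 0, 0], 0, -0.26]
  ]
}}

```text
t: 10.45
eef_pos: [506.0, -74.4, 338.5]
tcp_rot: [3.142, 0.0, 3.025]
ft_force: [0.1, -0.2, -1.5]
opening: 0.373
grip_force: 6.6
```

{"method": "move_arm", "body": {
  "commands": [
    [[0, 0, 0], 0, -0.19],
    [[0, 0, 0], 0, -0.19],
    [[0, 0, 0], 0, -0.19],
    [[0.05, -0.006, -0.087], 0, -0.19],
    [[0.066, -0.008, -0.115], 0, -0.19],
    [[0.066, -0.008, -0.115], 0, -0.19],
    [[0, 0, 0], 0, -0.19]
  ]
}}

```text
t: 11.03
eef_pos: [511.8, -75.1, 328.0]
tcp_rot: [3.141, -0.001, 3.025]
ft_force: [-0.4, -1.1, -2.4]
opening: 0.408
grip_force: 5.7
```

{"method": "move_arm", "body": {
  "commands": [
    [[0.066, -0.008, -0.115], 0, -0.19],
    [[0.066, -0.008, -0.115], 0, -0.19],
    [[0.066, -0.008, -0.115], 0, -0.19],
    [[0, 0, 0], 0, -0.19],
    [[0, 0, 0], 0, -0.19]
  ]
}}

```text
t: 11.45
eef_pos: [517.6, -75.8, 318.2]
tcp_rot: [3.141, -0.001, 3.025]
ft_force: [0.5, 0.9, -1.8]
opening: 0.403
grip_force: 5.7
```

{"method": "move_arm", "body": {
  "commands": [
    [[0.05, -0.006, -0.087], 0, -0.19],
    [[0.05, -0.006, -0.087], 0, -0.19],
    [[0, 0, 0], 0, -0.19],
    [[0, 0, 0], 0, -1],
    [[0, 0, 0], 0, -1],
    [[0, 0, 0], 0, -1],
    [[0, 0, 0], 0, -1],
    [[0, 0, 0], 0, -1]
  ]
}}

```text
t: 12.12
eef_pos: [520.4, -76.1, 313.4]
tcp_rot: [3.142, 0.0, 3.025]
ft_force: [0.3, -0.3, -2.5]
opening: 0.329
grip_force: 30.0
```

{"method": "move_arm", "body": {
  "commands": [
    [[-0.083, 0.01, 0.144], 0, -1],
    [[-0.083, 0.01, 0.144], 0, -1],
    [[-0.166, 0.02, 0.289], 0, -1],
    [[-0.166, 0.02, 0.289], 0, -1],
    [[-0.166, 0.02, 0.289], 0, -1],
    [[-0.166, 0.02, 0.289], 0, -1],
    [[-0.166, 0.02, 0.289], 0, -1],
    [[-0.166, 0.02, 0.289], 0, -1],
    [[-0.166, 0.02, 0.289], 0, -1],
    [[-0.166, 0.02, 0.289], 0, -1],
    [[-0.166, 0.02, 0.289], 0, -1],
    [[0, 0, 0.4], 0, -1],
    [[0, 0, 0.4], 0, -1],
    [[0, 0, 0], 0, -1],
    [[0, 0, 0], 0, -1]
  ]
}}

```text
t: 13.37
eef_pos: [470.4, -70.0, 424.4]
tcp_rot: [-3.142, 0.001, 3.025]
ft_force: [-0.5, -0.6, -2.7]
opening: 0.327
grip_force: 30.0
```

Run:
```python
from h import *
s=env.state(); print(s["t"],s["eef_pos"],s["opening"],s["ft_force"])
c=read_camera("side"); x0,y0=180,140
cv2.imwrite("pics/s7.png",cv2.resize(c["image"][:,:,::-1][y0:y0+90,x0:x0+120],None,fx=6,fy=6,interpolation=cv2.INTER_CUBIC))
for q in search_frame("fuse",c)[:2]: print(q, np.array(q["at"])-[x0,y0])
zw=np.array([-.4966,.0585,.866]); g=s["eef_pos"]-[0,0,171]
print("tip",((proj(c,g-113.8*zw)-[x0,y0])*6).round())
```

```text
13.3667 [470.40039902 -70.04852982 424.39264696] 0.32694502535120623 [-0.48143719 -0.63593806 -2.73690185]
tip [[331. 395.]]
```

View pics/s7.png

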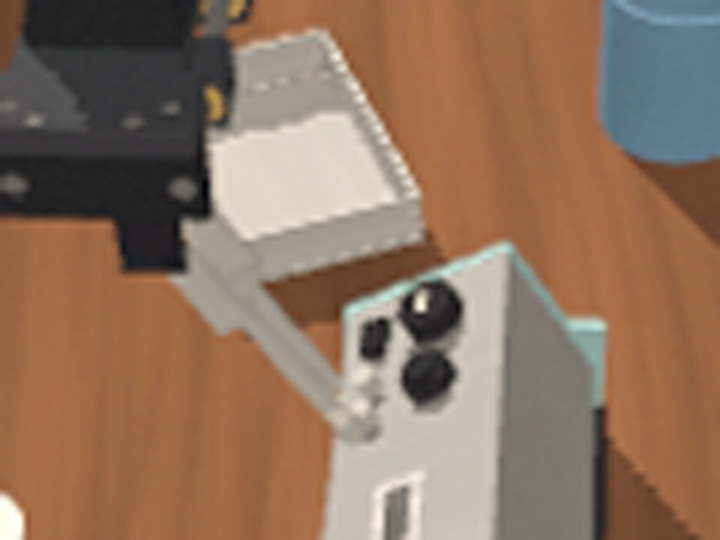

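{"method": "move_arm", "body": {
  "commands": [
    [[0, 0.5, 0], 0, -1],
    [[0, 0.9, 0], 0, -1],
    [[0, 0.9, 0], 0, -1],
    [[0, 0.9, 0], 0, -1],
    [[0, 0.9, 0], 0, -1],
    [[-0.1, 0.9, 0], 0, -1],
    [[-0.1, 0.9, 0], 0, -1],
    [[-0.1, 0.9, 0], 0, -1],
    [[-0.1, 0.9, 0], 0, -1],
    [[-0.1, 0.9, 0], 0, -1],
    [[0, 0.9, 0], 0, -1],
    [[0, 0.7, 0], 0, -1],
    [[0, 0.27, 0], 0, -1],
    [[0, 0, -0.7], 0, -1],
    [[0, 0, -0.7], 0, -1],
    [[0, 0, -0.7], 0, -1],
    [[0, 0, -0.7], 0, -1],
    [[0, 0, 0], 0, -1],
    [[0, 0, 0], 0, -1]
  ]
}}

```text
t: 15.05
eef_pos: [455.8, 243.6, 339.3]
tcp_rot: [-3.14, -0.002, 3.025]
ft_force: [0.3, -0.2, -1.7]
opening: 0.334
grip_force: 30.0
```

{"method": "move_arm", "body": {
  "commands": [
    [[0, 0, -0.5], 0, -1],
    [[0, 0, -0.4], 0, -1],
    [[0, 0, -0.25], 0, -1],
    [[0, 0, -0.18], 0, -1],
    [[0, 0, 0], 0, -1],
    [[0, 0, 0], 0, -1]
  ]
}}

```text
t: 15.55
eef_pos: [455.9, 244.0, 300.6]
tcp_rot: [3.141, 0.0, 3.025]
ft_force: [0.5, -0.8, -2.3]
opening: 0.33
grip_force: 30.0
```

{"method": "move_arm", "body": {
  "commands": [
    [[0, 0, 0], 0, -0.24],
    [[0, 0, 0], 0, -0.24],
    [[0, 0, 0], 0, -0.24],
    [[0, 0, 0], 0, -0.24],
    [[0, 0, 0], 0, -0.24],
    [[0, 0, 0.3], 0, -0.24],
    [[0, 0, 0.5], 0, -0.24],
    [[0, 0, 0.5], 0, -0.24],
    [[0, 0, 0.5], 0, -0.24],
    [[0, 0, 0.5], 0, -0.24],
    [[0, 0, 0], 0, -0.24],
    [[0, 0, 0], 0, -0.24]
  ]
}}

```text
t: 16.55
eef_pos: [455.5, 244.0, 369.8]
tcp_rot: [3.141, 0.001, 3.025]
ft_force: [0.4, -0.1, -3.3]
opening: 0.379
grip_force: 6.3
```

Run:
```python
from h import *
s=env.state(); print(s["t"],s["eef_pos"],s["opening"],s["grip_force"],s["ft_force"])
c=read_camera("side"); x0,y0=170,90
cv2.imwrite("pics/s8.png",cv2.resize(c["image"][:,:,::-1][y0:y0+110,x0:x0+146],None,fx=5,fy=5,interpolation=cv2.INTER_CUBIC))
for n in("side","top"):
    d=c if n=="side" else read_camera(n)
    for q in search_frame("fuse",d)[:2]: print(n,q["confidence"],q["at"],_p(d,[[498.6,242,0]]) if n!="side" else np.array(q["at"])-[x0,y0], onz(d,q["at"],8))
```

```text
16.55 [455.50571703 243.9529221  369.7572701 ] 0.3788511031994866 6.326376423239708 [ 0.40793576 -0.07292784 -3.31688527]
```

View pics/s8.png

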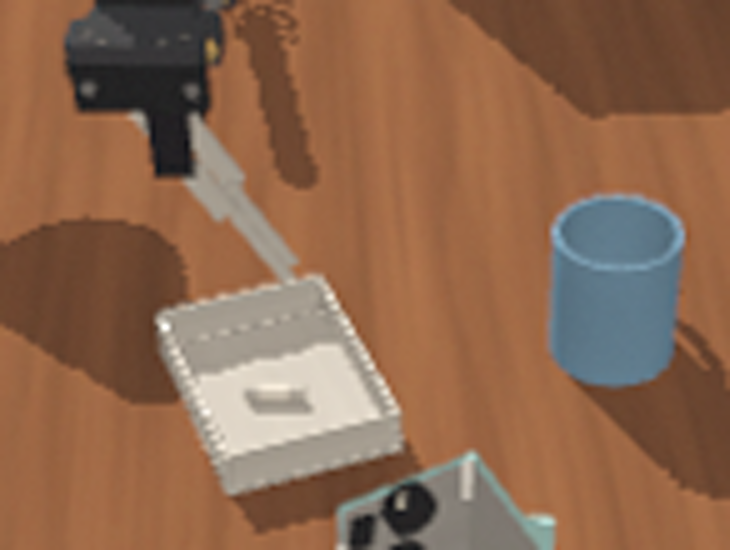

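Run:
```python
from h import *
s=env.state(); c=read_camera("side"); g=s["eef_pos"]-[0,0,171]; x0,y0=170,90
for th in(25,30,35,40):
    t=np.radians(th); d=np.array([-.9931*np.sin(t),.1169*np.sin(t),np.cos(t)])
    print(th,[((proj(c,g-L*d)-[x0,y0]+.5)*5).round()[0] for L in(53.8,113.8)])
```

```text
25 [array([227., 203.]), array([277., 281.])]
30 [array([234., 200.]), array([292., 275.])]
35 [array([241., 196.]), array([305., 268.])]
40 [array([247., 192.]), array([318., 260.])]
```

{"method": "move_arm", "body": {
  "commands": [
    [[0, 0, 0.6], 0, -1],
    [[0, -0.3, 0.62], 0, -1],
    [[0, -0.6, 0.6], 0, -1],
    [[-0.05, -0.96, 0], -0.2, -1],
    [[-0.05, -0.96, 0], -0.2, -1],
    [[-0.05, -0.96, 0], -0.2, -1],
    [[-0.05, -0.96, 0], -0.2, -1],
    [[-0.05, -0.96, 0], -0.2, -1],
    [[-0.06, -0.96, 0], -0.2, -1],
    [[-0.06, -0.96, 0], -0.2, -1],
    [[-0.06, -0.96, 0], -0.2, -1],
    [[-0.06, -0.96, 0], -0.2, -1],
    [[-0.08, -0.96, 0], -0.2, -1],
    [[-0.08, -0.96, 0], -0.2, -1],
    [[-0.08, -0.96, 0], -0.2, -1],
    [[-0.08, -0.96, 0], -0.2, -1],
    [[-0.08, -0.96, 0], -0.2, -1],
    [[-0.08, -0.96, 0], -0.2, -1],
    [[-0.08, -0.96, 0], -0.125, -1],
    [[0, -0.9, 0], 0, -1]
  ]
}}

```text
t: 18.47
eef_pos: [423.7, -272.5, 423.1]
tcp_rot: [3.141, -0.001, 2.774]
ft_force: [1.3, 0.1, -3.0]
opening: 0.288
grip_force: 30.0
```

{"method": "move_arm", "body": {
  "commands": [
    [[0, 0, 0], 0, -1],
    [[0, 0, 0], 0, -1],
    [[0, 0, 0], 0, -1]
  ]
}}

```text
t: 18.72
eef_pos: [424.1, -270.5, 423.1]
tcp_rot: [3.141, -0.001, 2.775]
ft_force: [0.4, 0.3, -1.7]
opening: 0.29
grip_force: 30.0
```

{"method": "move_arm", "body": {
  "commands": [
    [[0.05, -0.1, -0.7], 0, -1],
    [[0, 0, -0.7], 0, -1],
    [[0, 0, -0.7], 0, -1],
    [[0, 0, -0.5], 0, -1],
    [[0, 0, -0.3], 0, -1],
    [[0, 0, -0.3], 0, -1],
    [[0, 0, 0], 0, -1],
    [[0, 0, 0], 0, -1]
  ]
}}

```text
t: 19.38
eef_pos: [425.9, -273.4, 327.8]
tcp_rot: [3.141, 0.0, 2.776]
ft_force: [0.1, 0.9, -0.5]
opening: 0.293
grip_force: 30.0
```

{"method": "move_arm", "body": {
  "commands": [
    [[0.32, -0.125, 0.09], 0, -1],
    [[0.32, -0.125, 0.09], 0, -1],
    [[0.285, -0.11, 0.06], 0, -1],
    [[0.285, -0.11, 0.06], 0, -1],
    [[0.285, -0.11, 0.02], 0, -1],
    [[0.285, -0.11, 0.02], 0, -1],
    [[0, 0, 0], 0, -1],
    [[0, 0, 0], 0, -1]
  ]
}}

```text
t: 20.05
eef_pos: [479.7, -294.4, 339.8]
tcp_rot: [-3.141, 0.003, 2.775]
ft_force: [-1.5, 1.2, 9.8]
opening: 0.289
grip_force: 30.0
```

Run:
```python
import h; from fit import *
s=env.state(); print(s["t"],s["eef_pos"],s["ft_force"])
c=read_camera("side"); g=s["eef_pos"]-[0,0,171]
qs=cut_out("tongs",c)[:1]; print([(q["confidence"],q["at"],q["region"].sum()) for q in qs])
for th in(0,10,20,30):
    t=np.radians(th); d=np.array([-.933*np.sin(t),.36*np.sin(t),np.cos(t)]); print(th,[proj(c,g-L*d).round(1)[0] for L in(53.8,80,100)])
if qs:
    m=qs[0]["region"]
    for r in range(0,384,3):
        k=np.where(m[r])[0]
        if len(k): print(r,k.min(),k.max())
```

```text
20.05 [ 479.69526516 -294.40979211  339.75095783] [-1.53747097  1.16915883  9.75415187]
[]
0 [array([215.2, 300.8]), array([216.2, 307.9]), array([217. , 313.2])]
10 [array([219.6, 301.7]), array([222.7, 309.4]), array([225. , 315.1])]
20 [array([224. , 302.3]), array([229. , 310.2]), array([232.8, 316.1])]
30 [array([228. , 302.3]), array([235. , 310.3]), array([240.2, 316.3])]
```

```bash
cat > tilt.py <<'E'
import h; from fit import *
s=env.state(); g=s["eef_pos"]-[0,0,171]; yaw=s["tcp_rot"][2]-np.pi
def parts(th,L,w=30): # world hulls; tilt th about tongs y through grip, L = tip-grip distance
    c,q=np.cos(th),np.sin(th); R=np.array([[np.cos(yaw),-np.sin(yaw),0],[np.sin(yaw),np.cos(yaw),0],[0,0,1]])@np.array([[c,0,-q],[0,1,0],[q,0,c]])
    return [(R@(P-[0,0,L]).T).T+g for P in(box(14,w,60,140),box(8,w-18,0,60))]
if __name__=="__main__":
    for n in("wrist","side","top"):
        c=read_camera(n); qs=cut_out("tongs",c)[:1]
        if not qs: print(n,"none"); continue
        m=qs[0]["region"]; k=np.argwhere(m); print(n,qs[0]["confidence"],m.sum(),k.min(0),k.max(0))
        for th in(-20,-10,0,10,20,30):
            S=np.zeros((384,512),np.uint8)
            for P in parts(np.radians(th),113.8): cv2.fillConvexPoly(S,cv2.convexHull(np.int32(proj(c,P).round())),1)
            k=np.argwhere(S); print(th,"inside",round(m[S>0].sum()/m.sum(),2),"bbox",k.min(0),k.max(0))
E
python3 tilt.py
```

```text
wrist 0.88 3042 [195 222] [276 286]
-20 inside 0.94 bbox [150 224] [296 285]
-10 inside 0.94 bbox [170 224] [292 285]
0 inside 0.95 bbox [190 224] [287 285]
10 inside 0.82 bbox [211 223] [280 285]
20 inside 0.59 bbox [231 224] [272 285]
30 inside 0.41 bbox [235 224] [263 285]
side none
top none
```

{"method": "move_arm", "body": {
  "commands": [
    [[0, 0, 0.3], 0, -1],
    [[0, 0, 0.3], 0, -1],
    [[0, 0, 0], 0, -1],
    [[0, 0, 0], 0, -1],
    [[0, 0, 0], 0, -1]
  ]
}}

```text
t: 20.87
eef_pos: [479.0, -294.4, 356.0]
tcp_rot: [3.142, 0.0, 2.775]
ft_force: [-0.7, 1.0, -2.0]
opening: 0.292
grip_force: 30.0
```

Run:
```python
from tilt import *
print(s["eef_pos"],s["ft_force"])
c=read_camera("wrist"); q=cut_out("tongs",c)[0]; m=q["region"]; k=np.argwhere(m); print(q["confidence"],k.min(0),k.max(0))
for r in range(k.min(0)[0],k.max(0)[0]+1,4): j=np.where(m[r])[0]; print(r,j.min(),j.max(),len(j),end=" | ")
print()
best=[]
r1=k.max(0)[0]-6
for th in np.arange(-8,8.1,1):
    for L in(104,107,110,113.8,116):
        S=np.zeros((384,512),np.uint8)
        for P in parts(np.radians(th),L): cv2.fillConvexPoly(S,cv2.convexHull(np.int32(proj(c,P).round())),1)
        S=S[:r1]>0; best.append((np.logical_and(S,m[:r1]).sum()/np.logical_or(S,m[:r1]).sum(),th,L))
print(sorted(best)[::-1][:8])
G=cv2.cvtColor(c["image"],cv2.COLOR_RGB2GRAY); print("col254 rows 165-235",G[165:235,254].tolist())
for L in(107,113.8): print("tip row th=0",L,[proj(c,np.array([g-[0,0,L]])).round(1)])
```

```text
[ 479.00503549 -294.42418525  355.95889524] [-0.65684844  0.98225175 -1.9843839 ]
0.61 [194 222] [276 286]
194 248 249 2 | 198 247 260 8 | 202 247 260 8 | 206 246 261 10 | 210 233 274 34 | 214 232 275 36 | 218 232 276 37 | 222 231 276 38 | 226 230 278 41 | 230 229 279 20 | 234 228 280 22 | 238 226 281 23 | 242 225 283 25 | 246 224 284 26 | 250 223 285 63 | 254 222 286 65 | 258 222 286 65 | 262 222 286 65 | 266 223 286 64 | 270 224 284 61 | 274 224 284 61 | 
[(np.float64(0.6855883163405897), np.float64(1.0), 116), (np.float64(0.6845400108873163), np.float64(0.0), 116), (np.float64(0.6834212718689253), np.float64(2.0), 116), (np.float64(0.6827342047930284), np.float64(0.0), 113.8), (np.float64(0.681505908216543), np.float64(1.0), 113.8), (np.float64(0.6802923659989172), np.float64(-1.0), 110), (np.float64(0.6798780487804879), np.float64(2.0), 113.8), (np.float64(0.6794425087108014), np.float64(-2.0), 110)]
col254 rows 165-235 [215, 215, 217, 216, 215, 215, 217, 215, 216, 216, 215, 215, 217, 216, 216, 219, 217, 217, 212, 200, 183, 176, 177, 178, 179, 178, 178, 208, 236, 244, 245, 245, 246, 247, 247, 247, 247, 247, 247, 247, 247, 247, 247, 247, 247, 247, 247, 247, 247, 247, 247, 247, 247, 248, 252, 228, 145, 95, 97, 100, 101, 96, 98, 96, 100, 97, 97, 97, 97, 97]
tip row th=0 107 [array([[254.2, 197.4]])]
tip row th=0 113.8 [array([[254.2, 195.2]])]
```

Run:
```python
from tilt import *
c=read_camera("wrist"); p=(477.4,-293.7,-.368)
for n,P in(("slot-x",[-6.5,0,62]),("slot+x",[6.5,0,62]),("groove-x",[-30,0,62]),("groove+x",[30,0,62]),("slot-y",[0,-15,62]),("slot+y",[0,15,62])): print(n,proj(c,world(p,np.array([P],float))).round(1))
for th in(-3,0,3,6):
  for L in(107,110,113.8):
    a,b=parts(np.radians(th),L); A,B=proj(c,a),proj(c,b)
    # box order x,y,z ; index0 = (-x,-y,z0), 1=(-x,-y,z1)
    print(th,L,"tip-x row %.1f tip+x %.1f shoulder-x %.1f top-x %.1f"%(B[0][1],B[4][1],A[0][1],A[1][1]))
G=cv2.cvtColor(c["image"],cv2.COLOR_RGB2GRAY)
for col in(226,236,249,258,270): print(col,"rows 160-216",G[160:216,col].tolist())
print("row188 cols 225-285",G[188,225:286].tolist())
```

```text
slot-x [[254.3 184.5]]
slot+x [[254.3 197.5]]
groove-x [[254.4 160.2]]
groove+x [[254.2 220.1]]
slot-y [[238.7 191. ]]
slot+y [[269.9 191. ]]
-3 107 tip-x row 187.5 tip+x 195.8 shoulder-x 209.9 top-x 275.1
-3 110 tip-x row 186.5 tip+x 194.7 shoulder-x 208.3 top-x 271.5
-3 113.8 tip-x row 185.2 tip+x 193.4 shoulder-x 206.3 top-x 267.1
0 107 tip-x row 193.3 tip+x 201.7 shoulder-x 212.9 top-x 271.6
0 110 tip-x row 192.4 tip+x 200.7 shoulder-x 211.5 top-x 268.3
0 113.8 tip-x row 191.3 tip+x 199.5 shoulder-x 209.7 top-x 264.4
3 107 tip-x row 199.2 tip+x 207.6 shoulder-x 216.0 top-x 268.0
3 110 tip-x row 198.4 tip+x 206.7 shoulder-x 214.8 top-x 265.1
3 113.8 tip-x row 197.4 tip+x 205.6 shoulder-x 213.2 top-x 261.6
6 107 tip-x row 205.1 tip+x 213.5 shoulder-x 219.1 top-x 264.3
6 110 tip-x row 204.4 tip+x 212.8 shoulder-x 218.1 top-x 261.8
6 113.8 tip-x row 203.5 tip+x 211.8 shoulder-x 216.7 top-x 258.7
226 rows 160-216 [192, 206, 212, 210, 215, 211, 210, 213, 213, 211, 210, 211, 213, 213, 212, 213, 213, 213, 212, 212, 215, 209, 213, 212, 215, 217, 216, 211, 215, 212, 212, 212, 216, 215, 214
[... 924 characters left out ...]
, 202, 201, 202, 202, 204, 215, 217, 216, 217, 220, 220, 226, 229, 231, 230]
270 rows 160-216 [197, 206, 211, 215, 215, 212, 213, 212, 212, 212, 216, 217, 220, 219, 223, 230, 229, 229, 228, 229, 233, 234, 233, 235, 230, 216, 209, 208, 207, 212, 217, 219, 219, 219, 219, 219, 224, 229, 238, 239, 239, 236, 237, 237, 238, 241, 243, 244, 239, 205, 167, 164, 166, 164, 165, 163]
row188 cols 225-285 [216, 215, 211, 213, 212, 215, 212, 215, 214, 211, 213, 216, 216, 209, 189, 169, 165, 170, 173, 174, 174, 174, 173, 174, 177, 173, 180, 177, 178, 174, 178, 180, 176, 179, 177, 179, 180, 179, 179, 179, 182, 178, 176, 172, 170, 207, 245, 248, 247, 247, 247, 247, 247, 247, 247, 247, 247, 247, 247, 247, 247]
```

{"method": "move_arm", "body": {
  "commands": [
    [[-0.115, 0.044, 0], 0, -1],
    [[0, 0, -0.2], 0, -1],
    [[0, 0, -0.2], 0, -1],
    [[0, 0, -0.2], 0, -1],
    [[0, 0, 0], 0, -1],
    [[0, 0, 0], 0, -1]
  ]
}}

```text
t: 21.52
eef_pos: [475.6, -293.2, 337.2]
tcp_rot: [3.141, -0.001, 2.775]
ft_force: [0.5, 0.1, -2.3]
opening: 0.29
grip_force: 30.0
```

{"method": "move_arm", "body": {
  "commands": [
    [[0, 0, 0], 0, -0.22],
    [[0, 0, 0], 0, -0.22],
    [[0, 0, 0], 0, -0.22],
    [[0, 0, 0], 0, -0.22],
    [[0.015, -0.005, -0.2], 0, -0.22],
    [[0.015, -0.005, -0.2], 0, -0.22],
    [[0.015, -0.005, -0.2], 0, -0.22],
    [[0, 0, 0], 0, -0.22]
  ]
}}

```text
t: 22.18
eef_pos: [476.9, -293.6, 318.4]
tcp_rot: [3.141, -0.002, 2.775]
ft_force: [-0.5, -0.6, -1.8]
opening: 0.393
grip_force: 6.1
```

{"method": "move_arm", "body": {
  "commands": [
    [[0.015, -0.005, -0.2], 0, -0.22],
    [[0, 0, -0.2], 0, -0.22],
    [[0, 0, -0.2], 0, -0.22],
    [[0, 0, -0.2], 0, -0.22],
    [[0, 0, 0], 0, -0.22],
    [[0, 0, 0], 0, -0.22]
  ]
}}

```text
t: 22.68
eef_pos: [477.4, -293.8, 295.5]
tcp_rot: [3.141, -0.001, 2.775]
ft_force: [1.3, -0.6, -1.8]
opening: 0.392
grip_force: 6.1
```

Nearly down; lower the rest until the shoulders bear.

{"method": "move_arm", "body": {
  "commands": [
    [[0, 0, -0.1], 0, -0.22],
    [[0, 0, -0.1], 0, -0.22],
    [[0, 0, -0.05], 0, -0.22],
    [[0, 0, 0], 0, -0.22],
    [[0, 0, 0], 0, -0.22]
  ]
}}

```text
t: 23.1
eef_pos: [477.4, -293.8, 288.4]
tcp_rot: [3.141, -0.0, 2.775]
ft_force: [0.4, 0.2, -2.2]
opening: 0.394
grip_force: 6.1
```

{"method": "move_arm", "body": {
  "commands": [
    [[0, 0, -0.05], 0, -0.22],
    [[0, 0, -0.05], 0, -0.22],
    [[0, 0, 0], 0, -0.22],
    [[0, 0, 0], 0, -0.22]
  ]
}}

```text
t: 23.43
eef_pos: [477.4, -293.8, 285.3]
tcp_rot: [3.141, -0.0, 2.775]
ft_force: [0.2, 0.2, -2.2]
opening: 0.391
grip_force: 6.1
```

{"method": "move_arm", "body": {
  "commands": [
    [[0, 0, -0.05], 0, -0.22],
    [[0, 0, -0.05], 0, -0.22],
    [[0, 0, 0], 0, -0.22],
    [[0, 0, 0], 0, -0.22]
  ]
}}

```text
t: 23.77
eef_pos: [477.7, -293.9, 283.0]
tcp_rot: [-3.141, 0.002, 2.775]
ft_force: [0.7, 0.4, 3.2]
opening: 0.392
grip_force: 6.1
```

{"method": "move_arm", "body": {
  "commands": [
    [[0, 0, 0], 0, -0.1],
    [[0, 0, 0], 0, -0.1],
    [[0, 0, 0], 0, 0.2],
    [[0, 0, 0], 0, 1],
    [[0, 0, 0], 0, 1],
    [[0, 0, 0], 0, 1],
    [[0, 0, 0], 0, 1],
    [[0, 0, 0], 0, 1],
    [[0, 0, 0], 0, 1],
    [[0, 0, 0], 0, 1],
    [[0, 0, 0], 0, 1]
  ]
}}

```text
t: 24.68
eef_pos: [477.4, -293.8, 282.4]
tcp_rot: [3.141, -0.0, 2.775]
ft_force: [0.0, -0.3, 0.8]
opening: 0.984
grip_force: 0.0
```

{"method": "move_arm", "body": {
  "commands": [
    [[0, 0, 0.5], 0, 1],
    [[0, 0, 0.8], 0, 1],
    [[0, 0, 0.9], 0, 1],
    [[0, 0, 0.9], 0, 1],
    [[0, 0, 0.9], 0, 1],
    [[0, 0, 0], 0, 1],
    [[0, 0, 0], 0, 1]
  ]
}}

```text
t: 25.27
eef_pos: [477.3, -293.7, 403.6]
tcp_rot: [-3.141, 0.003, 2.775]
ft_force: [-0.1, 0.3, -0.1]
opening: 0.998
grip_force: 0.0
```

Run:
```python
from fit import *
s=env.state(); print(s["t"],s["eef_pos"],s["ft_force"],s["opening"])
c=read_camera("wrist"); m=cut_out("tongs",c)[0]["region"]; k=np.argwhere(m); print("tongs",k.min(0),k.max(0))
p=(477.4,-293.7,-.368); q=proj(c,world(p,box(14,42,65,145))); print("model",q.min(0)[::-1],q.max(0)[::-1])
for n in("top","side"):
    d=read_camera(n)
    for f in search_frame("fuse",d)[:3]: print(n,"fuse",f["confidence"],onz(d,f["at"],8).round())
```

```text
25.2667 [ 477.3115303  -293.66947913  403.55049579] [-0.07269009  0.29418097 -0.13677465] 0.9978436737815748
tongs [172 230] [208 278]
model [174.45600741 229.55889462] [211.31147778 279.35340975]
top fuse 0.51 [488. 241.   8.]
side fuse 0.43 [ 673. -322.    8.]
```

```bash
python3 -c "
from h import *
print(env.job_done())"
```

```text
the job is handed in; nothing more can be done
None
```

I handed the job in at about 25 s of the 64 s limit: the fuse lies in the scrap tray and the tongs are back upright and fully down in their stand, going by the last camera check and forces; no verdict came back.

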